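Clear the reader's light-shield flap and hold it on its balance point

ROBOT

A 7-joint arm with a two-finger parallel gripper is mounted at the origin on the work surface; the furniture and walls round the work are solid. World frame = base frame: x ahead of the robot, y to its left, z up, the work surface at z = 0. Lengths are in m, angles in rad, forces in N, time in s.
With the tool pointing down it reaches from about 0.425 to 0.875 m from the base axis. Payload 4.7 kg.
Tool frame: the origin (TCP) lies between the finger pads, 19 mm behind the fingertips; this is the grasp point; z points along the fingers, y is the line along which they close (so a half turn about z gives the same grasp; the last joint's range is limited). The gripper opens to 87 mm and grips with 3 to 60 N. Pads are 19 mm wide; open, the fingers measure 117 mm over their backs; the gripper's body (75 mm by 190 mm) begins 51 mm behind the grasp point.
Start: joints at [1.304, 0.321, -0.07, 1.45, 0.023, 1.371, -0.057], TCP at [0.18, -0.625, 0.241] pointing down, gripper open.
Joint ranges: [-2.86, 2.86], [-0.3, 2.09], [-1.38, 1.24], [0.06, 2.45], [-1.56, 4.7], [0.09, 2.05], [-2.69, 2.69]. Speed limits (rad/s): [2.57, 2.57, 3.14, 3.14, 3.14, 3.14, 3.14].

INTERFACE

Orientations are given as a unit quaternion [w, x, y, z].
In Python, from rig import monitor, vision, robot gives the robot as it stands. The module is installed in compiled form; this text tells all that it offers.
- The arm moves only by the tool drive_tool, never from a script. Its argument "motion" is a list of rows, each a list of 7 numbers: the shift along the tool's x, y, z in a scale on which 1.0 is 750 mm, then the turn, a rotation vector about the tool's x, y, z in fractions of the full range, 1 being 2 pi rad, then the finger opening in mm, from 0 to 87. A call has 1 to 8 rows; each row is the pose to reach, as a shift and turn from the pose commanded when the call began, along the tool's axes at that moment; what a row does not reach only later rows make up. A row lasts 1/12 s, in which the tool goes at most 41.7 mm and 7.16 degrees, less where a joint would pass 70% of its speed; a pose out of reach is approached as far as the arm can. No shift or turn number may pass 1 either way. A call with a gripper value outside its range is refused whole. The fingers move at their own pace and stop on an object; "newtons" is the grip in N (left out, the last holds). Time passes only in rows, so rows that repeat a pose let the fingers close. It gives the time, the measured TCP pose, the force, the opening and the grip force at its end, in the units of the state.
- monitor.get_obs(): the state, without advancing time (a new reading comes with each control period).
- vision.capture(name): name is "side" or "top"; returns (picture, depth): 384x512x3 uint8, red, green, blue; 384x512 float32, m along the optical axis (not along the pixel's ray), 0 where there is no reading.
- vision.get_calibration(name): a dict with "K" (3x3 intrinsics, pixels), "position" and "rotation" of the camera in the world. Camera axes: x right, y up, looking along -z (the intrinsics and any distortion apply to the point x, -y, -z); pixel columns grow to the right and rows downward; lengths in m; the calibration is good to about 2 mm. A picture is of the moment at which its call begins. get_calibration takes no time and is no camera call.
- robot.finish_job(): hands the job in; it is judged then, once.
The state is a dict: "time": time; "joint_positions": joint angles; "joint_vel": joint speeds; "effort": joint torques, N m; "tool_pos": TCP position; "tcp_rot": TCP orientation; "contact_force": force on the tool from outside, world axes, zero at the start; "ft_torque": the same for the moment, N m; "finger_gap": finger opening in m; "gripper_force": force on a finger pad.
Only numpy, scipy, OpenCV 4.12 (cv2) and the standard library are available. Lean on these libraries where they do the work, as an engineer would, in place of code of your own. Each camera call takes 0.05 s, during which the arm holds its last target. There are 200 camera calls.

TASK

The stay of the tube reader's blue flap has come off and a colleague is about to hook it back on. First take the bench timer off the closed flap and stand it upright on the worktop (the flat mouse mat counts), clear of the reader; then grip the flap by its black pull, swing it up gently without letting it drop or go over backwards, and bring it plumb upright on its balance point, where it would fall neither way. Finish holding it still there, with the pull still gripped between the fingers, and leave the other things on the bench where they are.

Things in the scene. Friction and masses are not known exactly. Their poses are not given: they have to be found in the camera images.
- reader: tube reader, white housing 120 (x) x 140 (y) x 75 mm high, fixed; place and yaw (0.8 to 1.3) vary. Origin on the worktop under the housing, which reaches from x = -50 mm (front with display, turned to the robot's right) to +70 mm (back); z up. A blue flap covers its top (100 mm in x, 136 mm in y, 14 mm thick; upper side 89 mm above the worktop when closed)
- flap_hinge (a point): middle of the flap's hinge line, at the reader's back: 58 mm behind the reader's origin (its +x), 82 mm above the worktop. The hinge line runs along the reader's y axis. Mind the fixed things near the work: a monitor at the robot's left, its screen (80 to 420 mm high) running from about (-0.05, 0.22) to (0.51, 0.13) m, and a tall instrument stack at the right from about x = 0.57 m, y below -0.27 m
- pull (a point): centre of the flap's pull: black round bar 26 mm long (along the reader's y), 16 mm thick, on a steel stem 12 mm wide, 34 mm in front of the flap's front edge; 142 mm from the hinge line, 82 mm above the worktop when closed, free air below. Grip it from above across its two flat ends (closing along the reader's y): it turns between the fingers as the flap swings
- flap (a joint): flap angle: 0 = closed (level), grows as the pull swings up and back over the hinge; 1.571 = plumb upright, the balance point (its centre of mass right above the hinge): from less it falls shut, from more it falls over backwards to its stop at 2.5. Hinge nearly without friction, no spring; the flap weighs 0.24 kg, give or take a fifth
- timer: white bench timer with a display and three round keys, 30 mm thick (its x; -14 to +16 mm) x 62 mm wide (its y) x 62 mm high, 70 g; origin at the centre of its underside, z up. Starts standing on the closed flap, its broad faces within about 0.27 rad of square to the hinge line; gripped from above across its 30 mm thickness
- orange_bottle: laboratory bottle with orange screw cap, 56 mm across, 102 mm high, standing loose behind the reader; origin under its centre. Leave alone
- red_bottle: smaller laboratory bottle with red screw cap, 44 mm across, 80 mm high, standing loose behind the reader; origin under its centre. Leave alone
Things that resemble listed ones, but are neither listed nor needed, are in the scene too. What is shaped like the timer but orange or purple is not meant.

How it is judged:
By the outcome, as a careful person would: the job done as asked, in the order asked, and still so for the second after the job is handed in, while the arm keeps its last pose, push and grip.
It also fails if it takes over 48 s, if anything falls off the work surface, if the arm or the gripper's body presses on something with over 40 N, if the wrist force passes 120 N, or if a joint passes its speed limit or range.

## Working session

There is one attempt and no reset: what is moved stays moved. The work goes in short steps, Python scripts to look and compute and a tool call to move; the robot and the scene stay as the last step left them, time stands still between calls to the robot, and variables do not carry over. Pictures are saved under pics/ and viewed, at most 10 in all, crops included, and the job is handed in when it is done.

Besides the shell and the picture viewer there is one more tool, called after ">>>" as name(argument=value, ...), one argument or row to a line, values as JSON. drive_tool: Moves the arm, as the interface text tells. Its arguments: {"type":"object","properties":{"motion":{"type":"array"},"newtons":{"type":"number"}},"required":["motion"]}

```bash
mkdir -p pics; cat > h.py <<'E'
import numpy as np, cv2
from rig import monitor, vision, robot
from scipy.spatial.transform import Rotation as R
def rotm(c):
    r=np.array(c["rotation"],float)
    return r if r.shape==(3,3) else R.from_quat(r,scalar_first=True).as_matrix()
def cloud(name):
    p,d=vision.capture(name); c=vision.get_calibration(name); K=np.array(c["K"])
    v,u=np.mgrid[:d.shape[0],:d.shape[1]]
    pc=np.stack([(u-K[0,2])/K[0,0]*d,-(v-K[1,2])/K[1,1]*d,-d],-1)
    return p,d,pc@rotm(c).T+np.array(c["position"])
def save(f,p): cv2.imwrite(f,p[...,::-1])
E
python3 - <<'E'
from h import *
for n in("side","top"):
    c=vision.get_calibration(n);print(n,c)
    p,d,P=cloud(n);save(f"pics/{n}0.png",p);np.savez(f"{n}0.npz",p=p,d=d,P=P);print((d>0).mean())
s=monitor.get_obs();print({k:np.round(v,3) for k,v in s.items()})
E
```

```text
side {'K': array([[416.06071775,   0.        , 251.45140982],
       [  0.        , 416.06071775, 189.56805722],
       [  0.        ,   0.        ,   1.        ]]), 'position': array([ 1.22637106, -0.13838531,  0.754576  ]), 'rotation': array([0.70250206, 0.29402094, 0.25322598, 0.5965896 ])}
0.9961191813151041
top {'K': array([[358.67577642,   0.        , 259.27049212],
       [  0.        , 358.67577642, 191.9816765 ],
       [  0.        ,   0.        ,   1.        ]]), 'position': array([ 0.43054349, -0.03205125,  0.94131555]), 'rotation': array([ 0.71338604,  0.05245554, -0.05843888, -0.69635744])}
0.995941162109375
{'time': np.float64(0.1), 'joint_positions': array([ 1.304,  0.322, -0.07 ,  1.452,  0.023,  1.371, -0.057]), 'joint_vel': array([-0.001, -0.001,  0.   , -0.002, -0.001, -0.001,  0.001]), 'effort': array([ 0.0000e+00, -4.9257e+01, -4.0600e-01, -3.1340e+01, -6.4000e-02,
        3.9000e-02,  0.0000e+00]), 'tool_pos': array([ 0.18 , -0.624,  0.24 ]), 'tcp_rot': array([-0.001,  0.99 ,  0.14 , -0.   ]), 'contact_force': array([ 0.332, -0.409,  0.606]), 'ft_torque': array([0.009, 0.031, 0.011]), 'gripper_force': np.float64(0.0), 'finger_gap': np.float64(0.087)}
```

View pics/side0.png

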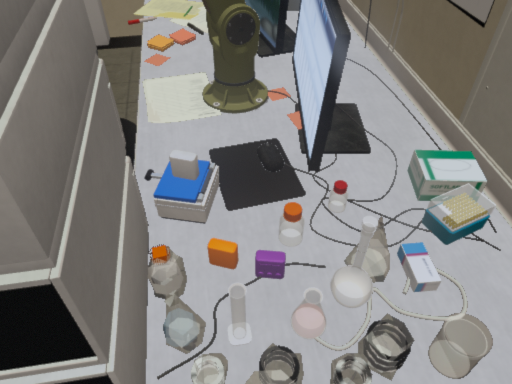

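View pics/top0.png

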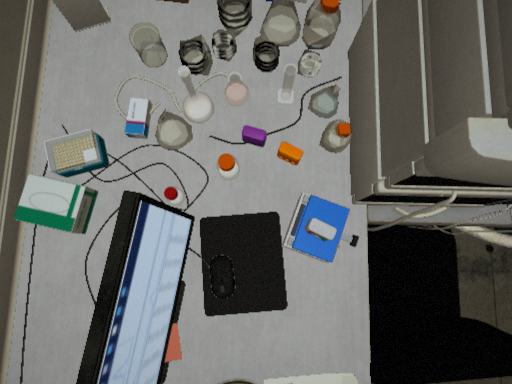

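Side view: blue flap at about (185,180), white timer on it at (184,160), pull at (150,175). Top view: flap (320,228), timer (320,229), pull (354,240), mouse mat (243,262). The worktop's edge is at about column 368.

```bash
cat > m.py <<'E'
from h import *
def blue(p):
    h=cv2.cvtColor(p,cv2.COLOR_RGB2HSV); return (h[...,0]>100)&(h[...,0]<125)&(h[...,1]>150)&(h[...,2]>90)
def rect(Q):
    r=cv2.minAreaRect((Q[:,:2]*1000).astype(np.float32)); return np.round(r[0],1),np.round(r[1],1),round(np.radians(r[2]),3)
E
python3 - <<'E'
from m import *
for n,(u0,u1,v0,v1) in dict(side=(130,225,140,225),top=(275,368,180,275)).items():
    D=np.load(n+"0.npz");p,P=D["p"],D["P"]
    roi=np.zeros(p.shape[:2],bool);roi[v0:v1,u0:u1]=1
    z=P[...,2]
    b=blue(p)&roi&(abs(z-.089)<.012);Q=P[b];print(n,"flap",len(Q),np.median(Q[:,2]),rect(Q))
    h=roi&(z>.110)&(z<.2);Q=P[h];print(" timer z",np.percentile(Q[:,2],[5,50,95,99]))
    T=Q[Q[:,2]>np.percentile(Q[:,2],95)-.008];print(" timer top",len(T),rect(T))
    k=roi&(p.max(2)<60)&(z>.05)&(z<.12);Q=P[k];print(" pull",len(Q),Q.mean(0),np.percentile(Q[:,2],[5,95]),rect(Q), np.argwhere(k).mean(0)[::-1])
    m=(p.max(2)<70)&(abs(z)<.01);Q=P[m];
    g=(abs(z)<.012);
t=np.load("top0.npz");P=t["P"];p=t["p"]
for u,v in[(203,217),(278,213),(285,305),(209,312),(208,256),(232,296),(171,193),(227,162),(365,150),(365,320),(290,152),(254,135)]:print((u,v),P[v,u].round(3))
E
```

```text
side flap 1164 0.08956497015141923 (array([ 486.7, -185.5]), array([101.6, 134.4]), np.float64(1.238))
 timer z [0.11508451 0.14935742 0.19199778 0.19755133]
 timer top 114 (array([ 629.6, -278.3]), array([150.6,   1.7]), np.float64(0.009))
 pull 36 [ 0.46229117 -0.26735915  0.08792189] [0.08091521 0.09222591] (array([ 459. , -265.9]), array([12. , 23.8]), np.float64(1.129)) [148.13888889 174.88888889]
top flap 1878 0.08942980138308432 (array([ 484. , -183.4]), array([102.1, 133.2]), np.float64(1.235))
 timer z [0.11403866 0.1501608  0.15336193 0.15488952]
 timer top 398 (array([ 515.1, -226.5]), array([ 60.4, 169.3]), np.float64(0.63))
 pull 81 [ 0.48501131 -0.26179208  0.08732211] [0.06971634 0.10586009] (array([ 512.3, -212. ]), array([176.4, 117.3]), np.float64(1.402)) [352.56790123 228.03703704]
(203, 217) [0.509 0.107 0.002]
(278, 213) [ 0.525 -0.089  0.003]
(285, 305) [ 0.292 -0.11   0.005]
(209, 312) [0.271 0.081 0.004]
(208, 256) [0.409 0.089 0.005]
(232, 296) [0.311 0.025 0.002]
(171, 193) [0.559 0.175 0.083]
(227, 162) [0.634 0.041 0.103]
(365, 150) [ 0.66  -0.278  0.145]
(365, 320) [ 0.259 -0.313 -0.002]
(290, 152) [ 0.674 -0.113  0.062]
(254, 135) [ 0.715 -0.021  0.065]
```

```bash
python3 - <<'E'
from h import *
a=np.load("top0.npz")["p"][180:280,270:370];b=np.load("side0.npz")["p"][140:230,130:230]
save("pics/c0.png",np.hstack([cv2.resize(a,(400,400),interpolation=2),cv2.resize(b,(400,400),interpolation=2)]))
E
```

```text
(no output)
```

View pics/c0.png

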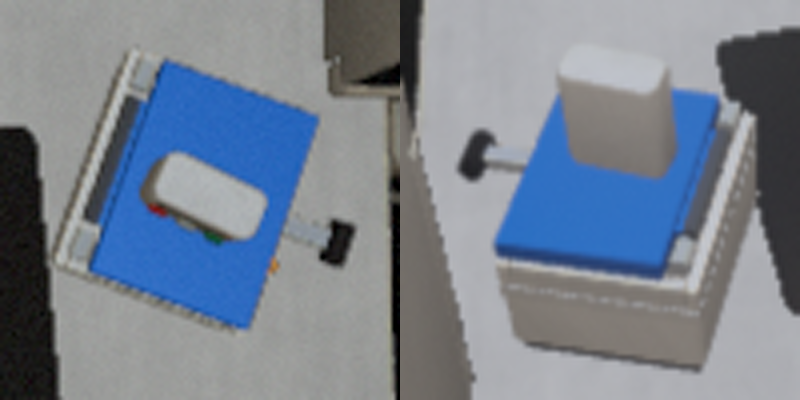

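The crop shows the timer standing near the flap's middle, its long side running towards the pull (keys towards the robot), and the black pull on its steel stem. Next: tighter timer, pull and stack measurements.

```bash
python3 - <<'E'
from m import *
c=np.array([.485,-.1845]);yaw=1.236;ex=np.array([np.cos(yaw),np.sin(yaw)]);ey=np.array([-ex[1],ex[0]])
for n in("side","top"):
    D=np.load(n+"0.npz");p,P=D["p"],D["P"];z=P[...,2]
    X=(P[...,:2]-c)@ex;Y=(P[...,:2]-c)@ey
    t=(abs(X)<.07)&(abs(Y)<.06)&(z>.142)&(z<.165);Q=P[t];zt=np.median(Q[:,2])
    print(n,"timer",len(Q),zt,rect(Q[Q[:,2]>zt-.006]))
    k=(X<-.06)&(X>-.12)&(abs(Y)<.04)&(p.max(2)<80)&(z>.05)&(z<.12)
    print(" pull",k.sum(),np.round(np.c_[X[k],Y[k],z[k]].mean(0),4),np.percentile(np.c_[X[k],Y[k],z[k]],[3,97],axis=0).round(4))
    s=(P[...,1]<-.2)&(z>.2)&(P[...,0]>.45)&(P[...,0]<.8);Q=P[s];print(" stack",len(Q),np.percentile(Q,[0,1,99,100],axis=0).round(3).tolist())
    s=(P[...,1]>-.1)&(z>.1)&(z<.5)&(P[...,0]>.3)&(P[...,0]<.56);Q=P[s];print(" mon",np.percentile(Q,[0,1,99,100],axis=0).round(3).tolist())
s=monitor.get_obs();r=R.from_quat(s["tcp_rot"],scalar_first=True);print(r.as_matrix().round(4))
E
```

```text
side timer 290 0.15096190769398343 (array([ 479.8, -178.6]), array([60.8, 31.7]), np.float64(1.14))
 pull 48 [-0.0859 -0.0049  0.0875] [[-0.0919 -0.0132  0.0788]
 [-0.0802  0.0102  0.0924]]
 stack 10956 [[0.553, -0.287, 0.2], [0.561, -0.284, 0.209], [0.799, -0.26, 0.594], [0.8, -0.259, 0.61]]
 mon [[0.3, 0.116, 0.1], [0.303, 0.124, 0.103], [0.539, 0.602, 0.422], [0.56, 0.604, 0.424]]
top timer 380 0.15119452842690861 (array([ 479.3, -177.9]), array([61.5, 29.8]), np.float64(1.131))
 pull 57 [-0.0851  0.0016  0.0888] [[-0.0914 -0.0099  0.0842]
 [-0.0794  0.0126  0.0923]]
 stack 24894 [[0.524, -0.565, 0.2], [0.528, -0.485, 0.209], [0.792, -0.259, 0.622], [0.8, -0.258, 0.631]]
 mon [[0.3, 0.117, 0.1], [0.302, 0.125, 0.11], [0.506, 0.19, 0.424], [0.512, 0.197, 0.425]]
[[ 9.608e-01  2.771e-01 -6.000e-04]
 [ 2.771e-01 -9.608e-01  1.600e-03]
 [-1.000e-04 -1.700e-03 -1.000e+00]]
```

```bash
python3 - <<'E'
from m import *
for n in("side","top"):
    P=np.load(n+"0.npz")["P"].reshape(-1,3)
    for z0 in np.arange(.05,.65,.06):
        o=[]
        for y0 in(-.26,-.28,-.30,-.33,-.36,-.42,-.5):
            s=(P[:,2]>z0)&(P[:,2]<z0+.06)&(P[:,0]>.5)&(P[:,0]<.9)&(abs(P[:,1]-y0)<.01)
            o.append((y0,int(s.sum()),round(float(np.sort(P[s,0])[min(3,s.sum()-1)]),3)) if s.sum() else None)
        print(n,round(z0,2),o)
E
```

```text
side 0.05 [(-0.26, 198, 0.527), (-0.28, 996, 0.556), None, None, None, None, None]
side 0.11 [(-0.26, 25, 0.712), (-0.28, 1163, 0.555), None, None, None, None, None]
side 0.17 [None, (-0.28, 2003, 0.555), None, None, None, None, None]
side 0.23 [None, (-0.28, 1047, 0.56), None, None, None, None, None]
side 0.29 [None, (-0.28, 2061, 0.553), None, None, None, None, None]
side 0.35 [None, (-0.28, 2519, 0.554), None, None, None, None, None]
side 0.41 [(-0.26, 24, 0.567), (-0.28, 3195, 0.556), None, None, None, None, None]
side 0.47 [(-0.26, 398, 0.556), (-0.28, 4203, 0.576), None, None, None, None, None]
side 0.53 [(-0.26, 15, 0.577), (-0.28, 5071, 0.578), None, None, None, None, None]
side 0.59 [None, (-0.28, 1834, 0.745), None, None, None, None, None]
top 0.05 [(-0.26, 52, 0.527), (-0.28, 923, 0.554), (-0.3, 37, 0.555), (-0.33, 33, 0.554), (-0.36, 32, 0.554), (-0.42, 33, 0.554), (-0.5, 12, 0.555)]
top 0.11 [(-0.26, 6, 0.716), (-0.28, 1126, 0.554), (-0.3, 32, 0.554), (-0.33, 37, 0.555), (-0.36, 37, 0.555), (-0.42, 32, 0.555), (-0.5, 27, 0.555)]
top 0.17 [None, (-0.28, 1910, 0.552), (-0.
[... 201 characters left out ...]
2, 0.534), (-0.5, 41, 0.552)]
top 0.29 [None, (-0.28, 2313, 0.554), (-0.3, 79, 0.554), (-0.33, 70, 0.554), (-0.36, 81, 0.554), (-0.42, 45, 0.555), (-0.5, 6, 0.555)]
top 0.35 [None, (-0.28, 2789, 0.552), (-0.3, 66, 0.551), (-0.33, 31, 0.555), (-0.36, 4, 0.555), None, None]
top 0.41 [(-0.26, 43, 0.538), (-0.28, 2905, 0.533), (-0.3, 11, 0.53), (-0.33, 12, 0.527), (-0.36, 10, 0.525), None, None]
top 0.47 [(-0.26, 873, 0.536), (-0.28, 3460, 0.532), (-0.3, 228, 0.529), (-0.33, 200, 0.526), (-0.36, 59, 0.524), None, None]
top 0.53 [(-0.26, 1178, 0.536), (-0.28, 5429, 0.532), (-0.3, 783, 0.529), (-0.33, 22, 0.528), None, None, None]
top 0.59 [None, (-0.28, 1832, 0.552), None, None, None, None, None]
```

```bash
cat > go.py <<'E'
from h import *
# target: pos (m), a = world angle of tool y, roll about reader-x-like tool x, lean about tool y
def rel(pos,a,roll=0,lean=0):
    s=monitor.get_obs(); r0=R.from_quat(s["tcp_rot"],scalar_first=True)
    y=np.array([np.cos(a),np.sin(a),0]);z=np.array([0,0,-1.]);x=np.cross(y,z)
    rt=R.from_matrix(np.c_[x,y,z])*R.from_rotvec([roll,0,0])*R.from_rotvec([0,lean,0])
    d=r0.inv().apply(np.array(pos)-s["tool_pos"])*1000
    print("t",round(float(s["time"]),2),"shift",d.round(1),"turn",(r0.inv()*rt).as_rotvec().round(3),
      "tcp",s["tool_pos"].round(4),"gap",round(float(s["finger_gap"]),4),"F",s["contact_force"].round(1),"q",s["joint_positions"].round(2))
E
python3 - <<'E'
from go import *
rel([.4795,-.178,.21],-.436); rel([.4795,-.178,.128],-.436)
# body vs stack clearance at the pull
best=[]
pull=np.array([.4577,-.264,.082]);a=-.334
g=np.array([(sx*.0375,sy*.095,-.051-h) for sx in np.linspace(-1,1,9) for sy in np.linspace(-1,1,21) for h in(0,.05,.1,.14)])
for ro in(-.2,-.15,-.1,0,.1,.15,.2):
  for le in(-.4,-.2,0,.2,.4):
    for dy in(-.1,0,.1):
      y=np.array([np.cos(a+dy),np.sin(a+dy),0]);z=np.array([0,0,-1.]);x=np.cross(y,z)
      rt=R.from_matrix(np.c_[x,y,z])*R.from_rotvec([ro,0,0])*R.from_rotvec([0,le,0])
      P=rt.apply(g)+pull
      c=np.maximum(.552-P[:,0],P[:,1]+.272).min()
      best.append((round(c,4),ro,le,dy,round(P[:,2].min(),3)))
for b in sorted(best)[::-1][:8]:print(b)
print([b for b in best if b[3]==0 and b[2]==0])
E
```

```text
t 0.1 shift [ 411.5 -345.6   30.8] turn [-0.002 -0.001 -0.854] tcp [ 0.1799 -0.6241  0.2403] gap 0.0871 F [ 0.3 -0.4  0.6] q [ 1.3   0.32 -0.07  1.45  0.02  1.37 -0.06]
t 0.1 shift [ 411.5 -345.4  112.8] turn [-0.002 -0.001 -0.854] tcp [ 0.1799 -0.6241  0.2403] gap 0.0871 F [ 0.3 -0.4  0.6] q [ 1.3   0.32 -0.07  1.45  0.02  1.37 -0.06]
(np.float64(0.0148), -0.2, 0.4, -0.1, np.float64(0.095))
(np.float64(0.0131), -0.2, 0.4, 0, np.float64(0.095))
(np.float64(0.0122), -0.2, 0.4, 0.1, np.float64(0.095))
(np.float64(0.0113), -0.15, 0.4, -0.1, np.float64(0.1))
(np.float64(0.0104), -0.2, 0.2, 0.1, np.float64(0.105))
(np.float64(0.0094), -0.15, 0.4, 0, np.float64(0.1))
(np.float64(0.0092), -0.2, 0, 0.1, np.float64(0.113))
(np.float64(0.009), -0.2, 0.2, -0.1, np.float64(0.105))
[(np.float64(0.0074), -0.2, 0, 0, np.float64(0.113)), (np.float64(0.0063), -0.15, 0, 0, np.float64(0.118)), (np.float64(0.0037), -0.1, 0, 0, np.float64(0.123)), (np.float64(-0.0016), 0, 0, 0, np.float64(0.133)), (np.float64(-0.0161), 0.1, 0, 0, np.float64(0.123)), (np.float64(-0.0233), 0.15, 0, 0, np.float64(0.118)), (np.float64(-0.0295), 0.2, 0, 0, np.float64(0.113))]
```

The rows are not in the units I measure in: shifts go in shares of 750 mm and turns go in shares of 2 pi rad. I convert before sending: 412 mm / 750 = 0.5493, -346 mm / 750 = -0.4613, -0.854 rad / 6.2832 = -0.1359.

>>> drive_tool(
  motion=[
    [0.5493,-0.4613,0.0413,0,0,-0.1359,87],
    [0.5493,-0.4613,0.0413,0,0,-0.1359,87],
    [0.5493,-0.4613,0.0413,0,0,-0.1359,87],
    [0.5493,-0.4613,0.0413,0,0,-0.1359,87],
    [0.5493,-0.4613,0.0413,0,0,-0.1359,87],
    [0.5493,-0.4613,0.0413,0,0,-0.1359,87],
    [0.5493,-0.4613,0.0413,0,0,-0.1359,87],
    [0.5493,-0.4613,0.0413,0,0,-0.1359,87],
  ],
  newtons=15,
)

```text
time: 0.77
tool_pos: [0.3661, -0.3463, 0.2217]
tcp_rot: [-0.0, 0.842, 0.539, -0.0]
contact_force: [0.9, -1.0, -0.2]
finger_gap: 0.087
gripper_force: 0.0
```

```bash
python3 -c "
from go import *
rel([.4795,-.178,.205],-.436)"
```

```text
t 0.77 shift [200.3  32.6  16.6] turn [-0.     0.     0.004] tcp [ 0.3661 -0.3463  0.2217] gap 0.087 F [ 0.9 -1.  -0.2] q [ 1.07  0.04 -0.37  1.82  0.01  1.28  0.26]
```

Scaled: 190 mm / 750 = 0.2533, 180 mm / 750 = 0.24.

>>> drive_tool(
  motion=[
    [0.0533,0.008,0.004,0,0,0,87],
    [0.1067,0.0173,0.0093,0,0,0,87],
    [0.16,0.0253,0.0133,0,0,0,87],
    [0.2067,0.0333,0.0173,0,0,0,87],
    [0.24,0.0387,0.02,0,0,0,87],
    [0.2533,0.0413,0.02,0,0,0,87],
    [0.2533,0.0413,0.02,0,0,0,87],
    [0.2533,0.0413,0.02,0,0,0,87],
  ],
)

```text
time: 1.43
tool_pos: [0.4734, -0.1901, 0.2068]
tcp_rot: [-0.0, 0.843, 0.537, -0.001]
contact_force: [-0.2, 0.3, 0.4]
finger_gap: 0.0871
gripper_force: 0.0
```

```bash
python3 -c "
from go import *
rel([.4795,-.178,.128],-.436)"
```

```text
t 1.43 shift [13.6  0.5 78.8] turn [-0.001  0.001  0.   ] tcp [ 0.4734 -0.1901  0.2068] gap 0.0871 F [-0.2  0.3  0.4] q [ 0.86  0.07 -0.55  1.82  0.04  1.26 -0.14]
```

Scaled: 79 mm / 750 = 0.1053, 76 mm / 750 = 0.1013.

>>> drive_tool(
  motion=[
    [0.0187,0.0013,0.0133,0,0,0,87],
    [0.0187,0.0013,0.0467,0,0,0,87],
    [0.0187,0.0013,0.08,0,0,0,87],
    [0.0187,0.0013,0.1013,0,0,0,70],
    [0.0187,0.0013,0.1053,0,0,0,50],
    [0.0187,0.0013,0.1053,0,0,0,35],
    [0.0187,0.0013,0.1053,0,0,0,20],
    [0.0187,0.0013,0.1053,0,0,0,20],
  ],
)

```text
time: 2.1
tool_pos: [0.4815, -0.1781, 0.1295]
tcp_rot: [0.001, 0.844, 0.537, 0.001]
contact_force: [-0.2, 0.1, -0.6]
finger_gap: 0.0615
gripper_force: 0.0
```

>>> drive_tool(
  motion=[
    [0,0,0,0,0,0,20],
    [0,0,0,0,0,0,20],
    [0,0,0,0,0,0,20],
  ],
)

```text
time: 2.35
tool_pos: [0.4811, -0.1771, 0.1288]
tcp_rot: [0.001, 0.843, 0.537, 0.0]
contact_force: [-0.6, -0.5, 0.6]
finger_gap: 0.042
gripper_force: 0.0
```

>>> drive_tool(
  motion=[
    [0,0,0,0,0,0,20],
    [0,0,0,0,0,0,20],
    [0,0,0,0,0,0,20],
    [0,0,0,0,0,0,20],
    [0,0,0,0,0,0,20],
    [0,0,0,0,0,0,20],
  ],
)

```text
time: 2.85
tool_pos: [0.4808, -0.1769, 0.1283]
tcp_rot: [0.0, 0.843, 0.537, -0.0]
contact_force: [-1.2, 0.8, 3.3]
finger_gap: 0.0303
gripper_force: 15.0
```

```bash
python3 -c "
from go import *
rel([.475,-.015,.20],-.436);rel([.475,-.015,.043],-.436)"
```

```text
t 2.85 shift [144.3 -73.6 -71.7] turn [0. 0. 0.] tcp [ 0.4808 -0.1769  0.1283] gap 0.0303 F [-1.2  0.8  3.3] q [ 0.83  0.16 -0.56  1.91  0.09  1.1  -0.21]
t 2.85 shift [144.3 -73.6  85.3] turn [0. 0. 0.] tcp [ 0.4808 -0.1769  0.1283] gap 0.0303 F [-1.2  0.8  3.3] q [ 0.83  0.16 -0.56  1.91  0.09  1.1  -0.21]
```

Gripped at 30.3 mm. Lift straight up, then carry to the mat.

Scaled: 135 mm / 750 = 0.18, 110 mm / 750 = 0.1467.

>>> drive_tool(
  motion=[
    [0,0,-0.0133,0,0,0,20],
    [0,0,-0.04,0,0,0,20],
    [0,0,-0.06,0,0,0,20],
    [0.0267,-0.0133,-0.0667,0,0,0,20],
    [0.0667,-0.0333,-0.0667,0,0,0,20],
    [0.1067,-0.0547,-0.0667,0,0,0,20],
    [0.1467,-0.0747,-0.0667,0,0,0,20],
    [0.18,-0.092,-0.0667,0,0,0,20],
  ],
)

```text
time: 3.52
tool_pos: [0.4751, -0.0229, 0.1786]
tcp_rot: [0.0, 0.843, 0.538, 0.0]
contact_force: [0.4, 0.3, -0.5]
finger_gap: 0.0296
gripper_force: 15.0
```

Scaled: 110 mm / 750 = 0.1467, 105 mm / 750 = 0.14.

>>> drive_tool(
  motion=[
    [0.012,-0.0053,0.0067,0,0,0,20],
    [0.012,-0.0053,0.0333,0,0,0,20],
    [0.012,-0.0053,0.0667,0,0,0,20],
    [0.012,-0.0053,0.1,0,0,0,20],
    [0.012,-0.0053,0.1267,0,0,0,20],
    [0.012,-0.0053,0.14,0,0,0,20],
    [0.012,-0.0053,0.1467,0,0,0,20],
    [0.012,-0.0053,0.1467,0,0,0,20],
  ],
)

```text
time: 4.18
tool_pos: [0.4751, -0.0158, 0.0675]
tcp_rot: [-0.001, 0.843, 0.537, -0.0]
contact_force: [-0.3, -0.2, -0.5]
finger_gap: 0.0301
gripper_force: 15.0
```

```bash
python3 -c "
from go import *
rel([.475,-.015,.043],-.436)
p,d,P=cloud('side');save('pics/s1.png',p[100:240,120:340])"
```

```text
t 4.18 shift [ 0.7 -0.4 24.5] turn [-0.001  0.    -0.   ] tcp [ 0.4751 -0.0158  0.0675] gap 0.0301 F [-0.3 -0.2 -0.5] q [ 0.64  0.18 -0.71  2.04  0.14  0.97 -0.57]
```

Scaled: 23 mm / 750 = 0.0307, 22 mm / 750 = 0.0293.

>>> drive_tool(
  motion=[
    [0,0,0.0107,0,0,0,20],
    [0,0,0.0213,0,0,0,20],
    [0,0,0.0267,0,0,0,20],
    [0,0,0.0293,0,0,0,20],
    [0,0,0.0307,0,0,0,20],
    [0,0,0.0307,0,0,0,20],
  ],
)

```text
time: 4.73
tool_pos: [0.4754, -0.0155, 0.0449]
tcp_rot: [-0.0, 0.843, 0.538, -0.0]
contact_force: [1.1, 0.2, -0.9]
finger_gap: 0.0297
gripper_force: 15.0
```

Scaled: 1 mm / 750 = 0.0013.

>>> drive_tool(
  motion=[
    [0,0,0.0013,0,0,0,20],
    [0,0,0.0013,0,0,0,20],
    [0,0,0.0013,0,0,0,20],
  ],
)

```text
time: 4.98
tool_pos: [0.4756, -0.0156, 0.0442]
tcp_rot: [0.0, 0.843, 0.537, 0.0]
contact_force: [0.1, 0.6, -1.3]
finger_gap: 0.0302
gripper_force: 15.0
```

Scaled: 1 mm / 750 = 0.0013.

>>> drive_tool(
  motion=[
    [0,0,0.0013,0,0,0,20],
    [0,0,0.0013,0,0,0,20],
    [0,0,0.0013,0,0,0,20],
  ],
)

```text
time: 5.23
tool_pos: [0.4755, -0.0156, 0.0431]
tcp_rot: [0.0, 0.843, 0.537, -0.0]
contact_force: [0.4, -1.0, -1.7]
finger_gap: 0.0303
gripper_force: 15.0
```

Scaled: 1 mm / 750 = 0.0013.

>>> drive_tool(
  motion=[
    [0,0,0.0013,0,0,0,20],
    [0,0,0.0013,0,0,0,20],
    [0,0,0.0013,0,0,0,20],
  ],
)

```text
time: 5.48
tool_pos: [0.4757, -0.0156, 0.0425]
tcp_rot: [0.0, 0.843, 0.537, -0.0]
contact_force: [-1.5, 0.4, 4.9]
finger_gap: 0.0299
gripper_force: 15.0
```

Scaled: 1 mm / 750 = 0.0013.

>>> drive_tool(
  motion=[
    [0,0,0.0013,0,0,0,20],
    [0,0,0.0013,0,0,0,20],
    [0,0,0.0013,0,0,0,20],
  ],
)

```text
time: 5.73
tool_pos: [0.4757, -0.0156, 0.0424]
tcp_rot: [0.0, 0.843, 0.537, -0.0]
contact_force: [-4.9, 0.2, 14.9]
finger_gap: 0.0299
gripper_force: 15.0
```

```bash
python3 - <<'E'
from go import *
rel([.475,-.015,.043],-.436)
for n in("side","top"):
    p,d,P=cloud(n);save(f'pics/{n}2.png',cv2.resize(p[120:240,140:340] if n=="side" else p[180:320,180:380],None,fx=3,fy=3))
E
```

```text
t 5.73 shift [ 0.2 -0.9 -0.6] turn [0.    0.001 0.   ] tcp [ 0.4757 -0.0156  0.0424] gap 0.0299 F [-4.9  0.2 14.9] q [ 0.63  0.22 -0.7   2.06  0.18  0.92 -0.6 ]
```

View pics/side2.png

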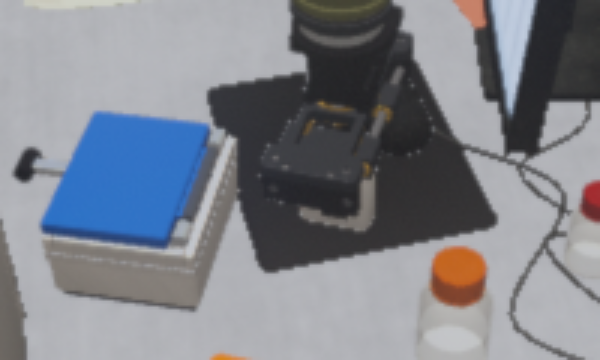

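The timer stands on the mat under the gripper (crop about (340,215)), with the contact force reached. Next: ease off, open and lift.

Scaled: -1.5 mm / 750 = -0.002.

>>> drive_tool(
  motion=[
    [0,0,-0.002,0,0,0,20],
    [0,0,-0.002,0,0,0,30],
    [0,0,-0.002,0,0,0,45],
    [0,0,-0.002,0,0,0,60],
    [0,0,-0.002,0,0,0,60],
    [0,0,-0.002,0,0,0,60],
    [0,0,-0.002,0,0,0,60],
    [0,0,-0.002,0,0,0,60],
  ],
)

```text
time: 6.5
tool_pos: [0.4754, -0.0156, 0.0425]
tcp_rot: [-0.0, 0.843, 0.537, -0.0]
contact_force: [0.8, 0.1, -0.2]
finger_gap: 0.058
gripper_force: 0.0
```

Scaled: -155 mm / 750 = -0.2067, -145 mm / 750 = -0.1933.

>>> drive_tool(
  motion=[
    [0,0,-0.0133,0,0,0,60],
    [0,0,-0.0467,0,0,0,60],
    [0,0,-0.0867,0,0,0,60],
    [0,0,-0.1267,0,0,0,60],
    [0,0,-0.1667,0,0,0,60],
    [0,0,-0.1933,0,0,0,60],
    [0,0,-0.2067,0,0,0,60],
    [0,0,-0.2067,0,0,0,60],
  ],
)

```text
time: 7.17
tool_pos: [0.477, -0.0156, 0.2003]
tcp_rot: [0.002, 0.843, 0.537, 0.002]
contact_force: [-0.0, 0.2, 0.3]
finger_gap: 0.06
gripper_force: 0.0
```

```bash
python3 - <<'E'
from go import *
from m import rect
ex=np.array([np.cos(1.236),np.sin(1.236),0])
o=np.array([.4577,-.264,.082])
for le in(.3,-.3):
    rel(o+[0,0,.07]+ex*.06,-.334,-.15,le)
y=np.array([np.cos(-.334),np.sin(-.334),0]);z=np.array([0,0,-1.]);x=np.cross(y,z)
print("z axis for lean .3",(R.from_matrix(np.c_[x,y,z])*R.from_rotvec([-.15,0,0])*R.from_rotvec([0,.3,0])).apply([0,0,1]))
p,d,P=cloud("side");z=P[...,2]
Q=P[(z>.055)&(z<.075)&(abs(P[...,0]-.475)<.06)&(abs(P[...,1]+.015)<.06)];print("timer",len(Q),rect(Q),np.median(Q[:,2]))
save("pics/side3.png",cv2.resize(p[120:240,140:340],None,fx=3,fy=3))
E
```

```text
t 7.17 shift [-173.7   81.1   48.6] turn [-0.128  0.306 -0.123] tcp [ 0.477  -0.0156  0.2003] gap 0.06 F [-0.   0.2  0.3] q [ 0.7   0.   -0.71  1.9   0.    1.23 -0.45]
t 7.17 shift [-173.7   81.1   48.6] turn [-0.159 -0.292 -0.079] tcp [ 0.477  -0.0156  0.2003] gap 0.06 F [-0.   0.2  0.3] q [ 0.7   0.   -0.71  1.9   0.    1.23 -0.45]
z axis for lean .3 [ 0.23175317  0.2323879  -0.94460909]
timer 266 (array([475.3, -17.9]), array([61.3, 33.9]), np.float64(1.149)) 0.06498516216901151
```

View pics/side3.png

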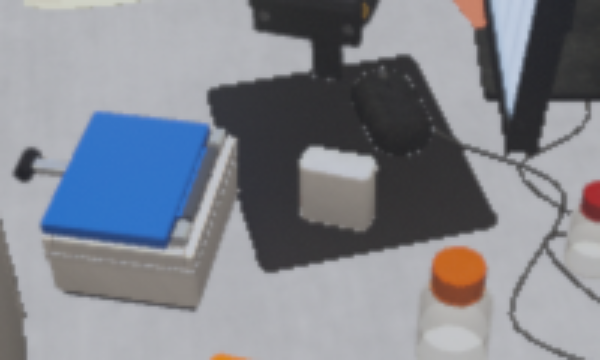

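The timer stands upright on the mat (crop about (338,190)); the flap is clear and closed. Next: go to the pull with the hand tilted away from the stack.

Scaled: -174 mm / 750 = -0.232, -162 mm / 750 = -0.216, 0.306 rad / 6.2832 = 0.0487.

>>> drive_tool(
  motion=[
    [-0.0293,0.0133,0.008,-0.0025,0.006,-0.0024,60],
    [-0.0667,0.0307,0.0187,-0.0064,0.0143,-0.0056,60],
    [-0.1067,0.0493,0.0293,-0.0095,0.0223,-0.0095,60],
    [-0.1467,0.068,0.0413,-0.0127,0.031,-0.0127,60],
    [-0.1867,0.0867,0.052,-0.0159,0.039,-0.0159,60],
    [-0.216,0.1013,0.06,-0.0191,0.0454,-0.0183,60],
    [-0.232,0.108,0.064,-0.0204,0.0487,-0.0196,60],
    [-0.232,0.108,0.064,-0.0204,0.0487,-0.0196,60],
  ],
)

```text
time: 7.88
tool_pos: [0.4721, -0.2116, 0.1458]
tcp_rot: [-0.03, 0.8, 0.577, 0.162]
contact_force: [0.6, -0.0, -1.1]
finger_gap: 0.0599
gripper_force: 0.0
```

```bash
python3 -c "
from go import *
o=np.array([.4571,-.2648,.083])
rel(o+[0,0,.065],-.334,-.15,.3);rel(o,-.334,-.15,.3)"
```

```text
t 7.88 shift [-52.2   4.  -17.9] turn [-0.008  0.    -0.011] tcp [ 0.4721 -0.2116  0.1458] gap 0.0599 F [ 0.6 -0.  -1.1] q [ 0.99  0.1  -0.42  1.96 -0.33  1.05  0.41]
t 7.88 shift [-71.2  -5.   43.5] turn [-0.008  0.    -0.011] tcp [ 0.4721 -0.2116  0.1458] gap 0.0599 F [ 0.6 -0.  -1.1] q [ 0.99  0.1  -0.42  1.96 -0.33  1.05  0.41]
```

Scaled: -66 mm / 750 = -0.088, -62 mm / 750 = -0.0827, -0.011 rad / 6.2832 = -0.0018.

>>> drive_tool(
  motion=[
    [-0.024,0.0027,-0.0093,-0.0013,0,-0.0018,60],
    [-0.048,0.004,-0.0173,-0.0013,0,-0.0018,60],
    [-0.0667,0.0053,-0.024,-0.0013,0,-0.0018,60],
    [-0.0693,0.0053,-0.024,-0.0013,0,-0.0018,60],
    [-0.0747,0.0027,-0.008,-0.0013,0,-0.0018,60],
    [-0.0827,-0.0013,0.0187,-0.0013,0,-0.0018,60],
    [-0.088,-0.004,0.0373,-0.0013,0,-0.0018,60],
    [-0.088,-0.004,0.0373,-0.0013,0,-0.0018,60],
  ],
)

```text
time: 8.55
tool_pos: [0.4593, -0.2572, 0.1]
tcp_rot: [-0.028, 0.794, 0.585, 0.165]
contact_force: [-1.4, 0.5, -0.1]
finger_gap: 0.0603
gripper_force: 0.0
```

```bash
python3 - <<'E'
from go import *
o=np.array([.4571,-.2648,.083])
rel(o,-.334,-.15,.3)
im=[]
for n in("side","top"):
    p,d,P=cloud(n);im.append(cv2.resize(p[130:220,110:210] if n=="side" else p[180:270,290:390],(400,360)))
save('pics/c4.png',np.hstack(im))
E
```

```text
t 8.55 shift [-12.5  -2.2  13.8] turn [-0.004 -0.003  0.009] tcp [ 0.4593 -0.2572  0.1   ] gap 0.0603 F [-1.4  0.5 -0.1] q [ 1.03  0.19 -0.38  1.97 -0.32  0.98  0.53]
```

View pics/c4.png

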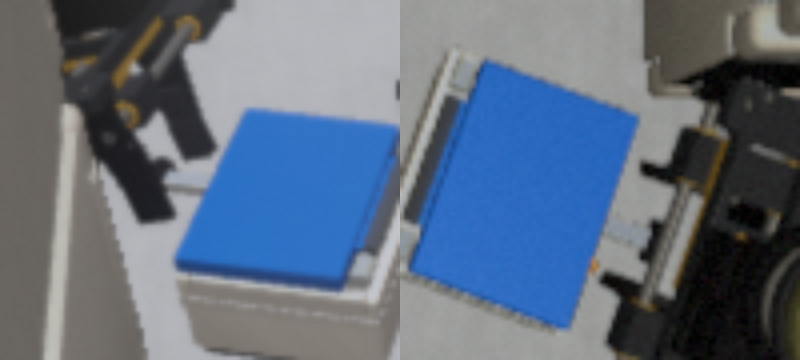

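The fingers straddle the stem on both sides of the bar, with a small gap between the hand and the stack. Next: go the rest of the way and close.

Scaled: 14 mm / 750 = 0.0187, 13 mm / 750 = 0.0173, 0.009 rad / 6.2832 = 0.0014.

>>> drive_tool(
  motion=[
    [-0.008,-0.0013,0.0093,0,0,0.0014,60],
    [-0.016,-0.0027,0.0173,0,0,0.0014,60],
    [-0.016,-0.0027,0.0187,0,0,0.0014,60],
    [-0.016,-0.0027,0.0187,0,0,0.0014,45],
    [-0.016,-0.0027,0.0187,0,0,0.0014,30],
    [-0.016,-0.0027,0.0187,0,0,0.0014,30],
    [-0.016,-0.0027,0.0187,0,0,0.0014,30],
    [-0.016,-0.0027,0.0187,0,0,0.0014,30],
  ],
  newtons=10,
)

```text
time: 9.32
tool_pos: [0.4584, -0.2673, 0.0863]
tcp_rot: [-0.026, 0.797, 0.581, 0.164]
contact_force: [-5.6, 1.4, 3.0]
finger_gap: 0.0352
gripper_force: 2.6
```

```bash
python3 - <<'E'
from go import *
o=np.array([.4571,-.2648,.083])
rel(o,-.334,-.15,.3)
E
```

```text
t 9.32 shift [ 1.  -2.5  3.4] turn [0.001 0.    0.001] tcp [ 0.4584 -0.2673  0.0863] gap 0.0352 F [-5.6  1.4  3. ] q [ 1.04  0.22 -0.37  1.97 -0.31  0.96  0.54]
```

Scaled: -3 mm / 750 = -0.004, -2 mm / 750 = -0.0027.

>>> drive_tool(
  motion=[
    [0.0007,-0.0027,0.002,0,0,0,36],
    [0.0013,-0.004,0.004,0,0,0,36],
    [0.0013,-0.004,0.004,0,0,0,36],
    [0.0013,-0.004,0.004,0,0,0,30],
    [0.0013,-0.004,0.004,0,0,0,20],
    [0.0013,-0.004,0.004,0,0,0,20],
    [0.0013,-0.004,0.004,0,0,0,20],
  ],
)

```text
time: 9.9
tool_pos: [0.4556, -0.2644, 0.0829]
tcp_rot: [-0.027, 0.797, 0.581, 0.164]
contact_force: [-4.8, 1.8, 3.3]
finger_gap: 0.027
gripper_force: 10.0
```

```bash
python3 - <<'E'
from go import *
o=np.array([.4571,-.2648,.083])
rel(o,-.334,-.15,.3)
E
```

```text
t 9.9 shift [0.  1.5 0.1] turn [-0.001 -0.     0.   ] tcp [ 0.4556 -0.2644  0.0829] gap 0.027 F [-4.8  1.8  3.3] q [ 1.04  0.21 -0.38  1.98 -0.31  0.95  0.54]
```

Gripped. Next: plan the arc.

```bash
cat > arc.py <<'E'
from go import *
import sys
ex=np.array([np.cos(1.236),np.sin(1.236),0]);ey=np.array([-ex[1],ex[0],0])
H=np.array([.5041,-.1297,.082]); L=.142; a=-.334
def pose(th):
    f=np.clip((70-th)/45,0,1); t=np.radians(th)
    y=np.array([np.cos(a),np.sin(a),0]);z=np.array([0,0,-1.]);x=np.cross(y,z)
    r=R.from_matrix(np.c_[x,y,z])*R.from_rotvec([-.15*f,0,0])*R.from_rotvec([0,.3*f,0])
    return H+L*(-np.cos(t)*ex+np.sin(t)*np.array([0,0,1])),r
def rows(th0,th1,n=8):
    s=monitor.get_obs(); r0=R.from_quat(s["tcp_rot"],scalar_first=True);d=s["tool_pos"]-H
    print("t",round(float(s["time"]),2),"now",np.degrees(np.arctan2(d[2],-d@ex)).round(2),"L",np.hypot(d[2],d@ex).round(4),"ey",(d@ey).round(4),"F",s["contact_force"].round(1),"gap",round(float(s["finger_gap"]),4),"M",s["ft_torque"].round(2))
    open("log.txt","a").write(" ".join(map(str,s["tool_pos"]))+"\n")
    d0=r0.inv().apply(pose(th0)[0]-s["tool_pos"])
    for k in range(1,n+1):
        p,r=pose(th0+(th1-th0)*k/n); p0=pose(th0)[0]
        sh=r0.inv().apply(p-p0)+d0*k/n
        print((sh*1000).round(1).tolist(),(r0.inv()*r).as_rotvec().round(3).tolist())
if __name__=="__main__": rows(float(sys.argv[1]),float(sys.argv[2]))
E
python3 arc.py 0 8
```

```text
t 9.9 now 0.36 L 0.1431 ey 0.0015 F [-4.8  1.8  3.3] gap 0.027 M [0.13 1.29 0.31]
[0.8, 0.5, -2.2] [-0.001, -0.0, 0.0]
[1.7, 1.1, -4.3] [-0.001, -0.0, 0.0]
[2.6, 1.6, -6.4] [-0.001, -0.0, 0.0]
[3.6, 2.2, -8.6] [-0.001, -0.0, 0.0]
[4.6, 2.7, -10.7] [-0.001, -0.0, 0.0]
[5.6, 3.2, -12.7] [-0.001, -0.0, 0.0]
[6.7, 3.8, -14.8] [-0.001, -0.0, 0.0]
[7.8, 4.3, -16.9] [-0.001, -0.0, 0.0]
```

>>> drive_tool(
  motion=[
    [0.0011,-0.0001,-0.0029,0,0,0,20],
    [0.0023,0.0003,-0.0057,0,0,0,20],
    [0.0035,0.0005,-0.0085,0,0,0,20],
    [0.0048,0.0009,-0.0115,0,0,0,20],
    [0.0061,0.0013,-0.0143,0,0,0,20],
    [0.0075,0.0016,-0.0169,0,0,0,20],
    [0.0089,0.002,-0.0197,0,0,0,20],
    [0.0104,0.0024,-0.0225,0,0,0,20],
  ],
  newtons=15,
)

```text
time: 10.57
tool_pos: [0.4561, -0.263, 0.1017]
tcp_rot: [-0.025, 0.797, 0.581, 0.164]
contact_force: [-5.7, -2.2, -1.8]
finger_gap: 0.027
gripper_force: 15.2
```

```bash
sed -i 's/; L=.142/+.0025*ey; L=.1425/' arc.py; python3 arc.py 8 18; python3 - <<'E'
from m import *
p,d,P=cloud("side")
b=blue(p)&(abs(P[...,0]-.485)<.15)&(abs(P[...,1]+.18)<.15)&(P[...,2]>.08);Q=P[b]
n=np.linalg.svd(Q-Q.mean(0),full_matrices=False)[2][2];n*=np.sign(n[2]);print(len(Q),n,"angle",np.degrees(np.arccos(n[2])))
E
```

```text
t 10.57 now 7.91 L 0.143 ey -0.0009 F [-5.7 -2.2 -1.8] gap 0.027 M [-0.76  1.59  0.3 ]
[1.4, 0.4, -2.8] [0.001, 0.002, 0.0]
[2.9, 0.7, -5.5] [0.001, 0.002, 0.0]
[4.4, 1.0, -8.3] [0.001, 0.002, 0.0]
[6.0, 1.4, -10.9] [0.001, 0.002, 0.0]
[7.7, 1.7, -13.6] [0.001, 0.002, 0.0]
[9.4, 2.1, -16.2] [0.001, 0.002, 0.0]
[11.2, 2.4, -18.8] [0.001, 0.002, 0.0]
[13.0, 2.7, -21.3] [0.001, 0.002, 0.0]
1783 [0.0545928  0.12453057 0.99071276] angle 7.814798202716197
```

Scaled: -21.3 mm / 750 = -0.0284, -18.8 mm / 750 = -0.0251.

>>> drive_tool(
  motion=[
    [0.0019,-0.0003,-0.0037,0,0,0,20],
    [0.0039,-0.0001,-0.0073,0,0,0,20],
    [0.0059,0.0001,-0.0111,0,0,0,20],
    [0.008,0.0005,-0.0145,0,0,0,20],
    [0.0103,0.0009,-0.0181,0,0,0,20],
    [0.0125,0.0015,-0.0216,0,0,0,20],
    [0.0149,0.0019,-0.0251,0,0,0,20],
    [0.0173,0.0023,-0.0284,0,0,0,20],
  ],
)

```text
time: 11.28
tool_pos: [0.4581, -0.257, 0.127]
tcp_rot: [-0.023, 0.797, 0.581, 0.165]
contact_force: [-1.6, -4.3, -0.3]
finger_gap: 0.0266
gripper_force: 15.1
```

```bash
python3 arc.py 18 30
```

```text
t 11.28 now 18.41 L 0.1426 ey -0.0009 F [-1.6 -4.3 -0.3] gap 0.0266 M [-1.39  0.86 -0.01]
[2.1, 0.4, -2.9] [0.005, 0.002, 0.001]
[4.3, 0.8, -5.7] [0.005, 0.002, 0.001]
[6.6, 1.2, -8.5] [0.005, 0.002, 0.001]
[8.9, 1.6, -11.2] [0.005, 0.002, 0.001]
[11.3, 2.0, -13.8] [0.007, -0.001, 0.001]
[13.8, 2.4, -16.4] [0.012, -0.011, 0.003]
[16.4, 2.8, -18.9] [0.016, -0.021, 0.004]
[19.0, 3.2, -21.4] [0.021, -0.031, 0.005]
```

Scaled: -21.4 mm / 750 = -0.0285, -18.9 mm / 750 = -0.0252, -0.031 rad / 6.2832 = -0.0049.

>>> drive_tool(
  motion=[
    [0.0028,0.0005,-0.0039,0,0,0,20],
    [0.0056,0.0011,-0.0076,0,0,0,20],
    [0.0085,0.0016,-0.0113,0.0003,0,0,20],
    [0.0116,0.0021,-0.0149,0.0006,0,0,20],
    [0.0147,0.0027,-0.0184,0.0011,-0.0002,0,20],
    [0.018,0.0032,-0.0219,0.0019,-0.0018,0.0005,20],
    [0.0213,0.0037,-0.0252,0.0025,-0.0033,0.0006,20],
    [0.0247,0.0043,-0.0285,0.0033,-0.0049,0.0008,20],
  ],
)

```text
time: 11.95
tool_pos: [0.4621, -0.2453, 0.1535]
tcp_rot: [-0.023, 0.8, 0.581, 0.147]
contact_force: [2.4, -4.9, -0.2]
finger_gap: 0.0261
gripper_force: 14.9
```

```bash
python3 arc.py 30 43
```

```text
t 11.95 now 30.18 L 0.1423 ey -0.0008 F [ 2.4 -4.9 -0.2] gap 0.0261 M [-1.32 -0.17 -0.17]
[2.8, 0.4, -2.8] [0.007, -0.012, 0.002]
[5.8, 0.7, -5.4] [0.012, -0.022, 0.004]
[8.8, 1.1, -8.0] [0.017, -0.033, 0.005]
[11.9, 1.4, -10.5] [0.022, -0.044, 0.006]
[15.0, 1.7, -13.0] [0.028, -0.055, 0.007]
[18.2, 2.1, -15.3] [0.033, -0.066, 0.008]
[21.5, 2.4, -17.5] [0.038, -0.076, 0.009]
[24.8, 2.7, -19.7] [0.044, -0.087, 0.01]
```

Scaled: 24.2 mm / 750 = 0.0323, -19.7 mm / 750 = -0.0263, -0.087 rad / 6.2832 = -0.0138.

>>> drive_tool(
  motion=[
    [0.0036,0.0004,-0.0037,0.0011,-0.0019,0.0003,20],
    [0.0075,0.0009,-0.0072,0.0019,-0.0035,0.0006,20],
    [0.0113,0.0015,-0.0107,0.0027,-0.0053,0.0008,20],
    [0.0153,0.0019,-0.014,0.0035,-0.007,0.001,20],
    [0.0195,0.0023,-0.0173,0.0045,-0.0088,0.0011,20],
    [0.0237,0.0028,-0.0204,0.0053,-0.0105,0.0013,20],
    [0.028,0.0032,-0.0233,0.006,-0.0121,0.0014,20],
    [0.0323,0.0036,-0.0263,0.007,-0.0138,0.0016,20],
  ],
)

```text
time: 12.62
tool_pos: [0.4685, -0.2269, 0.1794]
tcp_rot: [-0.015, 0.808, 0.581, 0.1]
contact_force: [5.9, -2.8, -0.2]
finger_gap: 0.0259
gripper_force: 14.9
```

```bash
sed -i 's/+.0025\*ey/-.0005*ey/' arc.py; python3 arc.py 43 56
```

```text
t 12.62 now 43.26 L 0.1421 ey 0.0022 F [ 5.9 -2.8 -0.2] gap 0.0259 M [-0.91 -1.05 -0.2 ]
[3.2, 0.5, -2.3] [0.007, -0.013, 0.003]
[6.4, 1.1, -4.5] [0.012, -0.023, 0.004]
[9.7, 1.6, -6.7] [0.017, -0.034, 0.004]
[13.1, 2.1, -8.7] [0.023, -0.045, 0.005]
[16.5, 2.6, -10.7] [0.028, -0.056, 0.006]
[20.0, 3.1, -12.5] [0.033, -0.067, 0.006]
[23.5, 3.6, -14.2] [0.039, -0.078, 0.007]
[27.1, 4.1, -15.9] [0.044, -0.088, 0.008]
```

Scaled: 26.8 mm / 750 = 0.0357, -15.9 mm / 750 = -0.0212, -0.088 rad / 6.2832 = -0.014.

>>> drive_tool(
  motion=[
    [0.0041,0.0007,-0.0031,0.0011,-0.0021,0.0005,20],
    [0.0084,0.0013,-0.006,0.0019,-0.0037,0.0006,20],
    [0.0127,0.0019,-0.0089,0.0027,-0.0054,0.0006,20],
    [0.0172,0.0024,-0.0116,0.0037,-0.0072,0.0008,20],
    [0.0216,0.0029,-0.0143,0.0045,-0.0089,0.001,20],
    [0.0263,0.0035,-0.0167,0.0053,-0.0107,0.001,20],
    [0.0309,0.004,-0.0189,0.0062,-0.0124,0.0011,20],
    [0.0357,0.0045,-0.0212,0.007,-0.014,0.0013,20],
  ],
)

```text
time: 13.28
tool_pos: [0.4764, -0.2048, 0.1992]
tcp_rot: [-0.009, 0.813, 0.58, 0.051]
contact_force: [4.9, -2.0, -1.9]
finger_gap: 0.0258
gripper_force: 14.9
```

```bash
python3 arc.py 56 68
```

```text
t 13.28 now 55.68 L 0.1419 ey 0.002 F [ 4.9 -2.  -1.9] gap 0.0258 M [-0.69 -1.05 -0.07]
[3.3, 0.3, -1.8] [0.002, -0.01, 0.0]
[6.7, 0.7, -3.6] [0.007, -0.02, 0.001]
[10.2, 1.0, -5.3] [0.012, -0.03, 0.001]
[13.6, 1.4, -6.8] [0.017, -0.04, 0.001]
[17.2, 1.7, -8.3] [0.022, -0.05, 0.002]
[20.7, 2.0, -9.7] [0.027, -0.06, 0.002]
[24.3, 2.4, -11.0] [0.032, -0.07, 0.002]
[27.9, 2.7, -12.3] [0.037, -0.08, 0.002]
```

Scaled: 27.9 mm / 750 = 0.0372, 24.3 mm / 750 = 0.0324, -0.08 rad / 6.2832 = -0.0127.

>>> drive_tool(
  motion=[
    [0.0044,0.0004,-0.0023,0.0003,-0.0016,0,20],
    [0.0089,0.0009,-0.0045,0.0011,-0.0032,0,20],
    [0.0136,0.0013,-0.0068,0.0019,-0.0048,0,20],
    [0.0181,0.0019,-0.0087,0.0027,-0.0064,0,20],
    [0.0229,0.0023,-0.0105,0.0035,-0.008,0,20],
    [0.0276,0.0027,-0.0124,0.0043,-0.0095,0,20],
    [0.0324,0.0032,-0.014,0.0051,-0.0111,0,20],
    [0.0372,0.0036,-0.0157,0.0059,-0.0127,0,20],
  ],
)

```text
time: 13.95
tool_pos: [0.4849, -0.1811, 0.2127]
tcp_rot: [-0.003, 0.815, 0.58, 0.005]
contact_force: [0.4, -1.9, -0.7]
finger_gap: 0.0258
gripper_force: 15.0
```

```bash
sed -i 's/L=.1425/L=.1419/' arc.py; python3 arc.py 68 78
```

```text
t 13.95 now 67.24 L 0.1418 ey 0.0018 F [ 0.4 -1.9 -0.7] gap 0.0258 M [-0.38 -0.2   0.02]
[3.1, 0.2, -1.2] [-0.001, -0.007, 0.001]
[6.2, 0.5, -2.3] [0.002, -0.012, 0.001]
[9.4, 0.7, -3.4] [0.002, -0.012, 0.001]
[12.6, 0.9, -4.4] [0.002, -0.012, 0.001]
[15.8, 1.1, -5.3] [0.002, -0.012, 0.001]
[19.0, 1.4, -6.2] [0.002, -0.012, 0.001]
[22.2, 1.6, -7.0] [0.002, -0.012, 0.001]
[25.4, 1.8, -7.8] [0.002, -0.012, 0.001]
```

Scaled: 25.4 mm / 750 = 0.0339, 22.2 mm / 750 = 0.0296, -0.012 rad / 6.2832 = -0.0019.

>>> drive_tool(
  motion=[
    [0.0041,0,-0.0016,0,-0.001,0,20],
    [0.0083,0,-0.0031,0.0003,-0.0019,0,20],
    [0.0125,0,-0.0045,0.0003,-0.0019,0,20],
    [0.0168,0,-0.0059,0.0003,-0.0019,0,20],
    [0.0211,0,-0.0071,0.0003,-0.0019,0,20],
    [0.0253,0,-0.0083,0.0003,-0.0019,0,20],
    [0.0296,0,-0.0093,0.0003,-0.0019,0,20],
    [0.0339,0,-0.0104,0.0003,-0.0019,0,20],
  ],
)

```text
time: 14.62
tool_pos: [0.4933, -0.157, 0.2206]
tcp_rot: [-0.0, 0.815, 0.58, 0.001]
contact_force: [-1.9, -0.1, -1.0]
finger_gap: 0.0262
gripper_force: 15.0
```

```bash
sed -i 's/-.0005\*ey/+.0013*ey/' arc.py; python3 arc.py 78 86
```

```text
t 14.62 now 78.06 L 0.1417 ey -0.0001 F [-1.9 -0.1 -1. ] gap 0.0262 M [-0.14  0.49  0.  ]
[2.4, -0.0, -0.5] [0.001, -0.001, 0.001]
[4.8, -0.0, -1.0] [0.001, -0.001, 0.001]
[7.2, -0.0, -1.4] [0.001, -0.001, 0.001]
[9.7, -0.0, -1.8] [0.001, -0.001, 0.001]
[12.1, -0.0, -2.1] [0.001, -0.001, 0.001]
[14.5, -0.0, -2.4] [0.001, -0.001, 0.001]
[17.0, -0.1, -2.7] [0.001, -0.001, 0.001]
[19.4, -0.1, -2.9] [0.001, -0.001, 0.001]
```

Scaled: 19.4 mm / 750 = 0.0259, -2.7 mm / 750 = -0.0036.

>>> drive_tool(
  motion=[
    [0.0037,-0.0003,-0.0007,0,0,0,20],
    [0.0075,-0.0005,-0.0013,0,0,0,20],
    [0.0112,-0.0007,-0.0019,0,0,0,20],
    [0.0149,-0.0007,-0.0024,0,0,0,20],
    [0.0187,-0.0007,-0.0029,0,0,0,20],
    [0.022,-0.0007,-0.0033,0,0,0,20],
    [0.0247,-0.0007,-0.0036,0,0,0,20],
    [0.0259,-0.0007,-0.0037,0,0,0,20],
  ],
)

```text
time: 15.28
tool_pos: [0.4998, -0.1386, 0.2235]
tcp_rot: [0.0, 0.814, 0.58, 0.001]
contact_force: [-0.2, 0.2, -4.3]
finger_gap: 0.0257
gripper_force: 15.0
```

>>> drive_tool(
  motion=[
    [0,0,0,0,0,0,20],
    [0,0,0,0,0,0,20],
  ],
)

```text
time: 15.45
tool_pos: [0.4996, -0.139, 0.2235]
tcp_rot: [0.0, 0.814, 0.58, 0.001]
contact_force: [0.5, -1.1, -5.0]
finger_gap: 0.0257
gripper_force: 15.0
```

```bash
cat > ang.py <<'E'
from m import *
ex=np.array([np.cos(1.236),np.sin(1.236),0])
H=np.array([.5041,-.1297,.082])
for n in("side","top"):
    for k in range(2):
        p,d,P=cloud(n)
        X=(P-H)@ex; z=P[...,2]
        b=blue(p)&(abs(P[...,0]-.5)<.12)&(abs(X)<.06)&(z>.095)&(z<.21)
        b=cv2.erode(b.astype(np.uint8),np.ones((3,3)))>0; Q=P[b]
        if len(Q)<30: print(n,len(Q));continue
        c=np.median(Q,0);
        for _ in range(3):
            nn=np.linalg.svd(Q-Q.mean(0),full_matrices=False)[2][2]; e=(Q-Q.mean(0))@nn; Q=Q[abs(e)<2.5*max(e.std(),5e-4)]
        nn*=np.sign(nn@ex)
        print(n,len(Q),"normal",nn.round(4),"theta",np.degrees(np.arctan2(nn[:2]@ex[:2],nn[2])).round(2),"azim",np.arctan2(nn[1],nn[0]).round(3),"X",((Q-H)@ex).mean().round(4),"zr",Q[:,2].min().round(3),Q[:,2].max().round(3),"rms",e.std().round(4))
save("pics/top5.png",cv2.resize(p[140:300,240:400],None,fx=3,fy=3))
p,_=vision.capture("side");save("pics/side5.png",cv2.resize(p[90:230,110:310],None,fx=3,fy=3))
E
python3 ang.py; python3 arc.py 86 90; python3 - <<'E'
import numpy as np;from scipy.optimize import least_squares
D=np.loadtxt("log.txt");ex=np.array([np.cos(1.236),np.sin(1.236),0])
u=(D-[.5041,-.1297,.082])@ex;z=D[:,2]
for w in (slice(0,None),slice(2,None)):
    f=least_squares(lambda q:np.hypot(u[w]-q[0],z[w]-q[1])-q[2],[0,.082,.142]);print(f.x.round(4),(f.fun*1e3).round(2))
f=least_squares(lambda q:np.hypot(u-q[0],z-q[1])-.142,[0,.082]);print(f.x.round(4),(f.fun*1e3).round(2))
E
```

```text
side 541 normal [0.3386 0.9367 0.0892] theta 84.88 azim 1.224 X -0.0027 zr 0.107 0.192 rms 0.001
side 569 normal [0.3405 0.936  0.0891] theta 84.89 azim 1.222 X -0.0026 zr 0.107 0.191 rms 0.0011
top 0
top 0
t 15.7 now 85.81 L 0.1418 ey -0.0001 F [ 0.4 -0.3 -6.8] gap 0.0251 M [-0.19 -0.12 -0.02]
[1.3, -0.0, -0.1] [0.002, -0.001, 0.001]
[2.6, -0.0, -0.2] [0.002, -0.001, 0.001]
[3.9, -0.0, -0.2] [0.002, -0.001, 0.001]
[5.2, -0.0, -0.3] [0.002, -0.001, 0.001]
[6.5, -0.1, -0.4] [0.002, -0.001, 0.001]
[7.8, -0.1, -0.4] [0.002, -0.001, 0.001]
[9.1, -0.1, -0.4] [0.002, -0.001, 0.001]
[10.4, -0.1, -0.4] [0.002, -0.001, 0.001]
[0.0005 0.0802 0.1437] [-0.06  0.1  -0.02 -0.05  0.02  0.04 -0.01 -0.07  0.05]
[0.0004 0.0802 0.1436] [ 0.01 -0.04  0.02  0.04 -0.01 -0.07  0.05]
[-0.0009  0.0814] [ 0.22  0.23 -0.06 -0.22 -0.2  -0.13 -0.06  0.06  0.33]
```

View pics/side5.png

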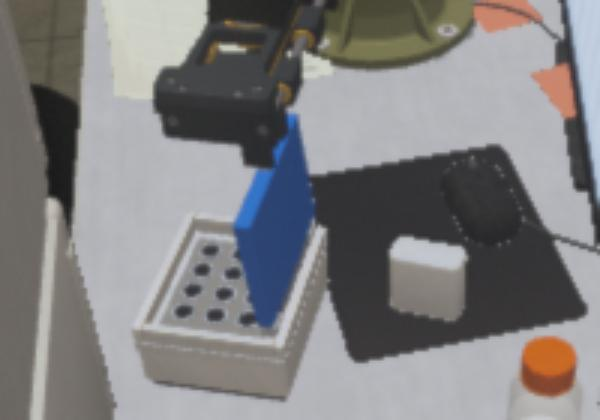

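The flap stands almost upright under the fingers (blue plate at about (285,230)), the timer is still standing on the mat, and the bottles have not moved. Next: check the camera's tilt bias on planes of known orientation.

```bash
python3 - <<'E'
from m import *
ex=np.array([np.cos(1.236),np.sin(1.236),0]);ey=np.array([-ex[1],ex[0],0]);o=np.array([.485,-.1845,0])
def fit(Q):
    for _ in range(4):
        c=Q.mean(0);nn=np.linalg.svd(Q-c,full_matrices=False)[2][2];e=(Q-c)@nn;Q=Q[abs(e)<2.5*max(e.std(),5e-4)]
    return len(Q),nn.round(4),c.round(4),e.std().round(4)
P0=np.load("side0.npz")["P"];p0=np.load("side0.npz")["p"]
W=P0[(abs(P0[...,2])<.01)&(abs(P0[...,0]-.6)<.15)&(abs(P0[...,1]+.02)<.15)];print("table",fit(W))
print("flap closed",fit(P0[blue(p0)&(abs(P0[...,2]-.089)<.006)&(P0[...,1]<-.08)&(P0[...,0]<.6)]))
p,d,P=cloud("side")
X=(P-o)@ex;Y=(P-o)@ey;z=P[...,2]
for nm,m in(("back",(abs(X-.07)<.01)&(abs(Y)<.06)&(z>.012)&(z<.066)),("side",(abs(Y+.07)<.01)&(abs(X-.01)<.05)&(z>.012)&(z<.066))):
    Q=P[m];print(nm,fit(Q)); f=fit(Q);print(" X,Y of centre",((f[2]-o)@ex).round(4),((f[2]-o)@ey).round(4))
# flap's outer side edge in the picture: front/back extent at heights
b=blue(p)&(abs(X-.058)<.06)&(z>.095)
print("flap Y",np.percentile(Y[b],[1,99]).round(4))
for z0 in np.arange(.1,.2,.015):
    s=b&(abs(z-z0)<.004)&(abs(Y)<.06);print(round(z0,3),s.sum(),(np.median(X[s])-.058).round(4))
E
```

```text
table (9196, array([-0.0087,  0.0012, -1.    ]), array([ 0.6118, -0.0173,  0.0013]), np.float64(0.0016))
flap closed (1080, array([-0.0033, -0.0055, -1.    ]), array([ 0.508 , -0.1902,  0.0896]), np.float64(0.0013))
back (214, array([-3.316e-01, -9.434e-01,  6.000e-04]), array([ 0.509 , -0.1224,  0.043 ]), np.float64(0.0004))
 X,Y of centre 0.0665 -0.0023
side (562, array([ 0.9438, -0.3306, -0.0036]), array([ 0.5533, -0.1968,  0.0415]), np.float64(0.001))
 X,Y of centre 0.0108 -0.0685
flap Y [-0.0685  0.0566]
0.1 14 0.0016
0.115 43 0.001
0.13 54 -0.0004
0.145 54 -0.0015
0.16 55 -0.0027
0.175 57 -0.0039
0.19 149 -0.0077
```

The housing's back face reads vertical to within 0.1°, so the plane-fit angle (about 85°) can be trusted. Next: move about 11 mm further.

Scaled: 11 mm / 750 = 0.0147, 6.8 mm / 750 = 0.0091.

>>> drive_tool(
  motion=[
    [0.002,0,0.0003,0,0,0,20],
    [0.0043,0,0.0003,0,0,0,20],
    [0.0067,0,0.0003,0,0,0,20],
    [0.0091,0,0.0001,0,0,0,20],
    [0.0115,0,0.0001,0,0,0,20],
    [0.0133,0,0.0001,0,0,0,20],
    [0.0147,0,0.0001,0,0,0,20],
    [0.0147,0,0.0001,0,0,0,20],
  ],
)

```text
time: 16.42
tool_pos: [0.5034, -0.1284, 0.2239]
tcp_rot: [0.001, 0.814, 0.58, 0.001]
contact_force: [-1.0, -0.6, -3.0]
finger_gap: 0.0256
gripper_force: 15.0
```

>>> drive_tool(
  motion=[
    [0,0,0,0,0,0,20],
    [0,0,0,0,0,0,20],
    [0,0,0,0,0,0,20],
  ],
)

```text
time: 16.67
tool_pos: [0.5033, -0.1287, 0.2239]
tcp_rot: [0.001, 0.815, 0.58, 0.001]
contact_force: [-1.3, 0.0, -1.5]
finger_gap: 0.0259
gripper_force: 15.0
```

```bash
sed -i 's/1.236/1.233/;s/range(2)/range(4 if n=="side" else 1)/' ang.py; cat >> ang.py <<'E'
S=[]
for k in range(4):
    p,d,P=cloud("side");X=(P-H)@ex;Y=(P-H)@np.array([-ex[1],ex[0],0]);z=P[...,2]
    b=blue(p)&(abs(X)<.05)&(abs(Y)<.055)&(z>.108)&(z<.18)
    S.append(np.degrees(np.arctan(np.polyfit(z[b],X[b],1)[0])))
print("slope theta",(90+np.array(S)).round(2))
p=cv2.imread("pics/side5.png")
E
python3 ang.py; python3 arc.py 90 90|head -1;python3 - <<'E'
import numpy as np;from scipy.optimize import least_squares
D=np.loadtxt("log.txt");ex=np.array([np.cos(1.233),np.sin(1.233),0])
u=(D-[.5041,-.1297,.082])@ex;z=D[:,2]
for w in (slice(0,None),slice(2,None)):
    f=least_squares(lambda q:np.hypot(u[w]-q[0],z[w]-q[1])-q[2],[0,.082,.142]);q=f.x;print(q.round(4),(f.fun*1e3).round(2),np.degrees(np.arctan2(z[-1]-q[1],q[0]-u[-1])))
E
```

```text
side 71 normal [ 0.3344  0.9424 -0.0029] theta 90.16 azim 1.23 X -0.0015 zr 0.13 0.193 rms 0.0021
side 91 normal [ 0.3357  0.9419 -0.0073] theta 90.42 azim 1.228 X -0.0015 zr 0.139 0.193 rms 0.002
side 85 normal [ 0.3354  0.9419 -0.0185] theta 91.06 azim 1.229 X -0.0014 zr 0.138 0.193 rms 0.0021
side 79 normal [ 0.3287  0.944  -0.0282] theta 91.62 azim 1.236 X -0.0013 zr 0.123 0.193 rms 0.002
top 0
slope theta [90.38 89.66 90.16 89.94]
t 17.17 now 90.3 L 0.1419 ey -0.0002 F [-2.9  0.3 -0.2] gap 0.0257 M [-0.04  0.52 -0.05]
[0.0005 0.0801 0.1437] [-0.07  0.1  -0.01 -0.04  0.02  0.04 -0.02 -0.08  0.02  0.04] 90.07386993263468
[0.0005 0.0801 0.1437] [ 0.   -0.03  0.03  0.05 -0.01 -0.09  0.02  0.04] 90.07125641647406
```

```bash
sed -i 's/\[...,2\]>90/[...,2]>45/;s/\[...,1\]>150/[...,1]>120/' m.py; python3 ang.py; python3 -c "
from go import *
s=monitor.get_obs();print(s['time'],s['joint_vel'].round(3),s['gripper_force'],s['tool_pos'].round(4))"
```

```text
side 543 normal [0.3496 0.9368 0.0142] theta 89.19 azim 1.214 X 0.0028 zr 0.102 0.192 rms 0.0015
side 578 normal [0.3484 0.9372 0.014 ] theta 89.2 azim 1.215 X 0.0029 zr 0.102 0.192 rms 0.0014
side 582 normal [0.3524 0.9357 0.0162] theta 89.07 azim 1.211 X 0.0027 zr 0.104 0.193 rms 0.0017
side 557 normal [0.3476 0.9376 0.0123] theta 89.29 azim 1.216 X 0.0029 zr 0.101 0.192 rms 0.0014
top 0
slope theta [89.76 89.92 89.85 89.84]
17.6667 [ 0.002 -0.    -0.     0.    -0.001 -0.002  0.001] 15.000535352155566 [ 0.5033 -0.1286  0.2239]
```

View pics/side5.png

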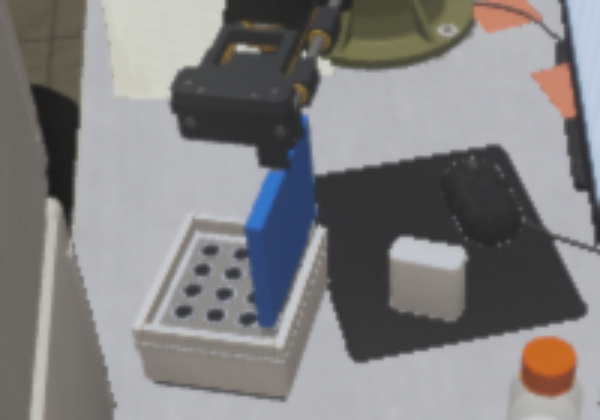

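The flap stands plumb: the central-face slope gives 89.8° and the circle fit 90.1°. The pull is gripped with 15 N, the arm is still, and the timer is upright on the mat.

```bash
python3 -c "
from rig import robot
print(robot.finish_job())"
```

```text
the job is handed in; nothing more can be done
None
```

I handed the job in at about 17.7 s: the timer stands upright on the mouse mat, clear of the reader, and the flap is held still at about 90° (89.8–90.1° by two measurements), its pull gripped at 15 N.

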